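# Test the latching stop button on the spares bench

### The job

Check the stop button on the grey control box: press the large mushroom button with two ears all the way in so that it latches, then push one of its ears round clockwise (seen from above) to twist it until the latch lets go and the button springs back out, and leave it standing out. Do not press the two small buttons on the same box, and leave the spare parts lying on and around the box in their places.

Things in the scene. Friction and masses are not known exactly. Their poses are not given: they have to be found in the camera images.
- station: grey control box fixed to the bench, 260 (x) x 150 (y) x 70 mm high; origin at the centre of its underside, z up. On its flat top, in its own frame: the mushroom stop button's axis at x = +50, y = 0; two small buttons at x = -85, y = +35 and -35; otherwise only the loose union
- stop_press (a joint): how far the mushroom head is pushed down, m: 0 standing out, 0.013 bottomed, about 0.0105 latched. Spring loaded: about 3 N to start, rising to about 6 N at the bottom, then a hard stop (pushed faster than 15 mm/s it jolts above 14 N earlier). From about 0.0115 on it is caught and stays in when let go
- stop_twist (a joint): angle of the mushroom head, rad: 0 at rest, grows clockwise seen from above, stop at 1.05. A weak spring (0.03 N m at rest, 0.11 N m at 0.8) brings it back to 0 when let go. With the head latched, the latch lets go at about 0.45 to 0.7 and the head springs out
- stop_top (a point): top centre of the mushroom head, on its axis, 116 mm above the bench when out; moves with the head. Black plastic dome 60 mm across and 20 mm thick, its underside 26 mm above the box top when out, 15 mm latched; below it an aluminium collar 48 mm across, 12 mm high. One ear sticks out of it on either side
- stop_ear (a point): tip of the ear on the box's +y side, mid thickness, 52 mm from the axis; moves with the head. The two ears form a straight bar 104 mm long, 20 wide, 14 thick, along the box's y axis at twist 0, spanning 26 to 40 mm above the box top when out, 15 to 29 latched. Clockwise carries this ear towards the box's +x, the other towards -x
- small_left (a joint): small round button, 28 mm across in a 44 mm aluminium bezel, top 18 mm above the box top, at x = -85, y = +35 in the box frame; 0 up, 0.006 pressed, m. Not to be pressed
- small_right (a joint): the same at y = -35. Not to be pressed
- union: loose brass pipe union 22 mm across, 20 mm high, standing on the box top between the small buttons and the mushroom, on the -y side; origin under its centre
- element: loose heating-element flange, steel disc 72 mm across with three brass studs, 36 mm high; origin under its centre
- gasket: loose black rubber ring, 76 mm across, 12 mm high, lying flat; origin under its centre
- jar: loose closed jar, 56 mm across, 70 mm high; origin under its centre
- capacitor: loose upright aluminium can capacitor, 40 mm across, 75 mm high; origin under its centre
- reducer: loose grey plastic pipe reducer, foot 72 mm across, 60 mm high; origin under its centre
- driver: loose screwdriver lying on the bench; its own x axis runs from handle to tip

How it is judged:
By the outcome, as a careful person would: the job done as asked, in the order asked, and still so for the second after the job is handed in, with the robot touching nothing.
It also fails if it takes over 38 s, if anything falls off the work surface, if the arm or the gripper's body presses on something with over 40 N, if the wrist force passes 120 N, or if a joint passes its speed limit or range.

### The arm

A 6-joint arm with a two-finger parallel gripper is mounted at the origin on the work surface. World frame = base frame: x ahead of the robot, y to its left, z up, the work surface at z = 0. Lengths are in m, angles in rad, forces in N, time in s.
With the tool pointing down it reaches from about 0.35 to 0.85 m from the base axis. Payload 8.1 kg.
Tool frame: the origin (TCP) lies at the very end of the fingers, on their centre line; the grasp point (between the pads) lies 19 mm behind it; z points along the fingers, y is the line along which they close (so a half turn about z gives the same grasp; the last joint's range is limited). The gripper opens to 93 mm and grips with 3 to 60 N. Pads are 15 mm wide; open, the fingers measure 128 mm over their backs; the gripper's body (75 mm by 188 mm) begins 65 mm behind the grasp point.
Start: joints at [-0.085, 0.13, 1.488, -0, 1.523, -0.085], TCP at [0.6, 0, 0.219] pointing down, gripper open.
Joint ranges: [-2.96, 2.96], [-0.89, 2.26], [0.02, 2.5], [-1.34, 4.48], [0, 2.73], [-2.66, 2.66]. Speed limits (rad/s): [2.39, 2.39, 2.79, 3.14, 3.14, 3.14].

### API

Orientations are given as a unit quaternion [w, x, y, z].
In Python, from rig import get_state, snapshot, sign_off gives the robot as it stands. The module is installed in compiled form; this text tells all that it offers.
- The arm moves only by the tool arm_command, never from a script. Its argument "motion" is a list of rows, each an object of numbers: "x", "y", "z": the shift along the tool's x, y, z in units of 40 mm (1.0 is 40 mm); "spin": the turn about the tool's z in degrees; "gripper": the closure in counts, from 0 (fully open) to 255 (shut). A call has 1 to 12 rows; each row shifts and turns the commanded pose from where the row before left it, along the tool's axes as they then stand; what a row does not reach is not made up. A row lasts 1/10 s, in which the tool goes at most 50 mm and 8.59 degrees, less where a joint would pass 70% of its speed; a pose out of reach is approached as far as the arm can. A call is refused whole if a number of a shift passes 1 or a number of a turn 8.59, either way. A call with a gripper value outside its range is refused whole. The fingers move at their own pace and stop on an object; "force" is the grip in N (left out, the last holds). Time passes only in rows, so rows that do not move let the fingers close. It gives the time, the measured TCP pose, the force, the opening and the grip force at its end, in the units of the state.
- get_state(): the state, without advancing time (a new reading comes with each control period).
- snapshot(name): name is "scene" or "side" or "wrist"; returns a dict with "img" (420x560x3 uint8, blue, green, red), "camera_matrix" (3x3 intrinsics, pixels), "dist_coeffs" ([k1, k2, p1, p2, k3] as OpenCV has them; the pictures are not rectified), "xyz" and "attitude" of the camera in the world. Camera axes: x right, y down, z forward; pixel columns grow to the right and rows downward; lengths in m; the calibration is good to about 2 mm. A picture is of the moment at which its call begins. There is no depth.
- sign_off(): hands the job in; it is judged then, once.
The state is a dict: "time_s": time; "qpos": joint angles; "qvel": joint speeds; "joint_torque": joint torques, N m; "position": TCP position; "eef_rot": TCP orientation; "ft_force": force on the tool from outside, world axes, zero at the start; "wrist_torque": the same for the moment, N m; "width": finger opening in m; "grasp_force": force on a finger pad.
Only numpy, scipy, OpenCV 4.12 (cv2) and the standard library are available. Lean on these libraries where they do the work, as an engineer would, in place of code of your own. Each camera call takes 0.05 s, during which the arm holds its last target. There are 200 camera calls.

## Working session

There is one attempt and no reset: what is moved stays moved. The work goes in short steps, Python scripts to look and compute and a tool call to move; the robot and the scene stay as the last step left them, time stands still between calls to the robot, and variables do not carry over. Pictures are saved under pics/ and viewed, at most 10 in all, crops included, and the job is handed in when it is done.

Besides the shell and the picture viewer there is one more tool, called after ">>>" as a command line: name --argument value ..., lists and objects as JSON in quotes. arm_command: Moves the arm, as the interface text tells. Its arguments: {"type":"object","properties":{"motion":{"type":"array"},"force":{"type":"number"}},"required":["motion"]}

```bash
mkdir -p pics && cat > h.py <<'E'
import numpy as np, cv2, pickle
from scipy.spatial.transform import Rotation as R
def rot(a):
    a=np.array(a,float)
    return a if a.shape==(3,3) else R.from_quat(np.r_[a[1:],a[0]]).as_matrix()
def ray(s,uv):
    p=cv2.undistortPoints(np.array([[uv]],float),np.array(s["camera_matrix"]),np.array(s["dist_coeffs"]))[0,0]
    return np.array(s["xyz"]),rot(s["attitude"])@np.r_[p,1]
def onz(s,uv,z):
    o,d=ray(s,uv); return o+d*(z-o[2])/d[2]
def proj(s,P):
    M=rot(s["attitude"]).T; r=cv2.Rodrigues(M)[0]
    return cv2.projectPoints(np.array(P,float).reshape(-1,1,3),r,-M@np.array(s["xyz"]),np.array(s["camera_matrix"]),np.array(s["dist_coeffs"]))[0][:,0]
E
python3 - <<'E'
from rig import *; from h import *
S={n:snapshot(n) for n in("scene","side","wrist")}
pickle.dump(S,open("s0.pkl","wb"))
for n in S: print(n,S[n]["xyz"],S[n]["attitude"])
im=np.hstack([S["scene"]["img"],S["side"]["img"]]); 
cv2.imwrite("pics/a.png",S["scene"]["img"]);cv2.imwrite("pics/b.png",S["side"]["img"]);cv2.imwrite("pics/c.png",S["wrist"]["img"])
print(get_state())
E
```

```text
scene [ 1.01592239 -0.46582327  1.00943906] [-0.30425267  0.88464354  0.33234773 -0.11992128]
side [ 0.31033038 -0.37956532  0.56204916] [-0.38473183  0.88729203 -0.23677511  0.09290753]
wrist [0.59879867 0.07032347 0.38339245] [ 1.29061766e-01  9.91636043e-01 -1.42166090e-04 -9.99449578e-04]
{'time_s': 0.15, 'qpos': array([-8.54081280e-02,  1.31047453e-01,  1.48898649e+00,  1.71338358e-05,
        1.52298426e+00, -8.53730909e-02]), 'qvel': array([ 0.00056175, -0.00223532, -0.00349917,  0.00084558, -0.00011356,
        0.00096763]), 'joint_torque': array([ 8.59073725e-05, -5.60473788e+01, -4.92333663e+01,  7.68201635e-02,
        3.05504061e-02, -1.41810942e-04]), 'position': array([5.99581323e-01, 5.97946779e-05, 2.17816124e-01]), 'eef_rot': array([-5.50668313e-04,  7.07119283e-01,  7.07093920e-01, -4.52640850e-04]), 'ft_force': array([ 0.27113258,  0.30265114, -0.56900309]), 'wrist_torque': array([ 0.03642637, -0.04906436, -0.03749346]), 'grasp_force': 0.0, 'width': 0.09297508068433875}
```

View pics/a.png

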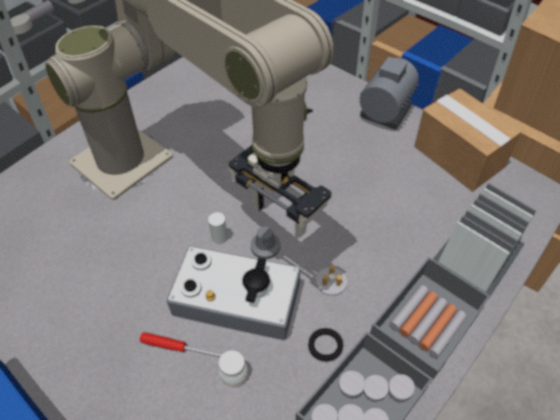

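View pics/b.png

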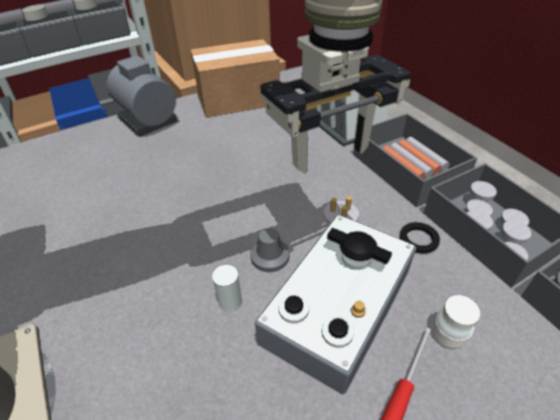

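View pics/c.png

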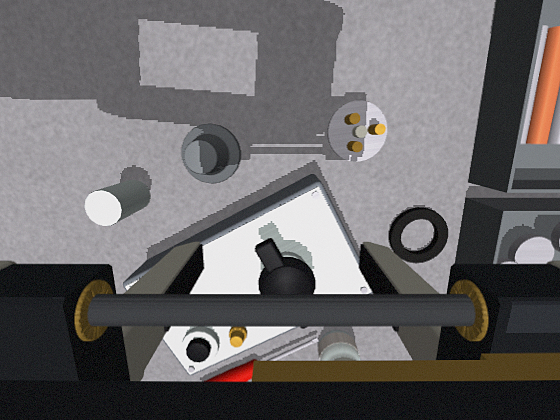

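The scene picture shows the mushroom at about (257,281), its ears at (262,262) and (252,299), and the small buttons at (201,259) and (190,287). The union is at (210,296), beside the second small button, so that button is on the -y side. In the side picture the dome is at (360,245) with ears at (333,236) and (388,255), and the small buttons are at (293,306) and (338,328). The wrist view shows the dome and the +y ear at (268,250). The reducer stands off the +y side of the box.

```bash
python3 - <<'E'
from h import *
S=pickle.load(open("s0.pkl","rb"))
def blobs(n,x0,y0,x1,y1,f):
    im=S[n]["img"][y0:y1,x0:x1].astype(int); m=f(im).astype(np.uint8)
    k,l,st,c=cv2.connectedComponentsWithStats(m)
    return [(st[i,4],c[i]+[x0,y0],st[i,:4]+[x0,y0,0,0]) for i in range(1,k) if st[i,4]>15]
blk=lambda im:im.max(2)<60
wht=lambda im:im.min(2)>150
for n,b in(("scene",(170,245,305,310)),("side",(260,210,420,350))):
    for a in blobs(n,*b,blk): print(n,a[0],a[1],a[2],"z88",onz(S[n],a[1],.088)[:2].round(4),"z106",onz(S[n],a[1],.104)[:2].round(4))
for n,b in(("scene",(160,240,310,335)),("side",(250,210,425,360))):
    x0,y0,x1,y1=b
    m=wht(S[n]["img"][y0:y1,x0:x1].astype(int)).astype(np.uint8)
    c=max(cv2.findContours(m,0,2)[0],key=cv2.contourArea).reshape(-1,2)+[x0,y0]
    P=np.array([onz(S[n],p,.07)[:2] for p in c])
    r=cv2.minAreaRect((P*1000).astype(np.float32)); print(n,"top rect",r)
# ear tips by rays at mid thickness z=.103
for n,a,b in(("scene",(262,262),(252,299)),("side",(333,236),(388,255))):
    print(n,onz(S[n],a,.103).round(4),onz(S[n],b,.103).round(4))
E
```

```text
scene 68 [200.35294118 258.25      ] [196 254  10   9] z88 [ 0.4716 -0.1137] z106 [ 0.481  -0.1198]
scene 611 [255.93617021 279.93126023] [243 258  26  44] z88 [ 0.5999 -0.0745] z106 [ 0.6071 -0.0813]
scene 72 [189.83333333 285.09722222] [185 281  10   9] z88 [ 0.5042 -0.1755] z106 [ 0.5131 -0.1805]
side 174 [408.68390805 230.        ] [400 223  20  20] z88 [ 0.7079 -0.0861] z106 [ 0.6945 -0.096 ]
side 1130 [358.60530973 246.01504425] [328 229  63  34] z88 [ 0.6142 -0.0719] z106 [ 0.6039 -0.0822]
side 26 [417.61538462 248.84615385] [416 245   4   8] z88 [ 0.6916 -0.1247] z106 [ 0.6788 -0.1333]
side 219 [293.46575342 304.62557078] [286 297  16  16] z88 [ 0.4687 -0.1135] z106 [ 0.4634 -0.1224]
side 250 [337.92  328.004] [329 319  18  18] z88 [ 0.5014 -0.1751] z106 [ 0.4949 -0.182 ]
scene top rect ((549.1116333007812, -117.26046752929688), (312.5370788574219, 235.66189575195312), 41.866477966308594)
side top rect ((561.3073120117188, -65.62266540527344), (392.05914306640625, 209.0065460205078), 27.989076614379883)
scene [ 0.5861 -0.0398  0.103 ] [ 0.6312 -0.1192  0.103 ]
side [ 0.5825 -0.044   0.103 ] [ 0.632  -0.1189  0.103 ]
```

>>> arm_command --motion '[{"x":-0.5,"y":0.04,"gripper":255},{"x":-0.5,"y":0.04,"gripper":255},{"x":-0.5,"y":0.04,"gripper":255},{"x":-0.54,"y":0.03,"gripper":255},{"spin":-7,"gripper":255},{"spin":-7,"gripper":255},{"spin":-7,"gripper":255},{"spin":-7.3,"gripper":255},{"z":0.5,"gripper":255},{"z":0.5,"gripper":255},{"z":0.5,"gripper":255},{"z":0.3,"gripper":255}]' --force 20

```text
invalid input at $.motion[0]: expected keys x, y, z, spin, gripper
```

```bash
python3 - <<'E'
from rig import *; from h import *
s=snapshot("side"); S=snapshot("scene")
st=get_state(); p=st["position"]; print(st["time_s"],p,st["width"],st["ft_force"],rot(st["eef_rot"]).round(3))
a=s["img"][190:300,290:430]; b=S["img"][210:320,190:330]
cv2.imwrite("pics/d.png",cv2.resize(np.hstack([a,b]),None,fx=2.8,fy=2.8))
E
```

```text
0.25 [5.99721867e-01 4.84896597e-05 2.18133254e-01] 0.092909575445729 [0.15402168 0.25968916 0.7422174 ] [[-0.     1.    -0.001]
 [ 1.     0.     0.   ]
 [ 0.    -0.001 -1.   ]]
```

View pics/d.png

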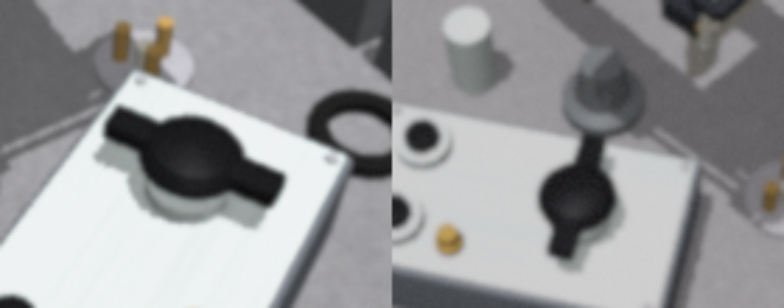

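The call was refused because every row needs all the keys, so nothing moved. The picture shows the button still standing out, with the dome at about (190,155) in the left crop and (577,198) in the right.

>>> arm_command --motion '[{"x":-0.5,"y":0.04,"z":0,"spin":0,"gripper":255},{"x":-0.5,"y":0.04,"z":0,"spin":0,"gripper":255},{"x":-0.5,"y":0.04,"z":0,"spin":0,"gripper":255},{"x":-0.54,"y":0.03,"z":0,"spin":0,"gripper":255},{"x":0,"y":0,"z":0,"spin":-7,"gripper":255},{"x":0,"y":0,"z":0,"spin":-7,"gripper":255},{"x":0,"y":0,"z":0,"spin":-7,"gripper":255},{"x":0,"y":0,"z":0,"spin":-7.3,"gripper":255},{"x":0,"y":0,"z":0.5,"spin":0,"gripper":255},{"x":0,"y":0,"z":0.5,"spin":0,"gripper":255},{"x":0,"y":0,"z":0.5,"spin":0,"gripper":255},{"x":0,"y":0,"z":0.3,"spin":0,"gripper":255}]' --force 20

```text
time_s: 1.45
position: [0.605, -0.0814, 0.1445]
eef_rot: [-0.001, 0.513, 0.859, -0.0]
ft_force: [-0.4, -0.2, -0.7]
width: 0.0027
grasp_force: 0.0
```

```bash
python3 - <<'E'
from rig import *; from h import *
s=snapshot("side"); S=snapshot("scene")
st=get_state(); print(st["time_s"],st["position"],st["width"],st["ft_force"],rot(st["eef_rot"]).round(3))
cv2.imwrite("pics/e.png",cv2.resize(np.hstack([s["img"][160:300,290:430],S["img"][190:330,190:330]]),None,fx=2.8,fy=2.8))
E
```

```text
1.55 [ 0.60451713 -0.08123081  0.14420067] 0.0002905519391106703 [-0.17593704 -0.2652341   0.08403175] [[-0.474  0.88  -0.004]
 [ 0.88   0.474  0.001]
 [ 0.003 -0.003 -1.   ]]
```

View pics/e.png

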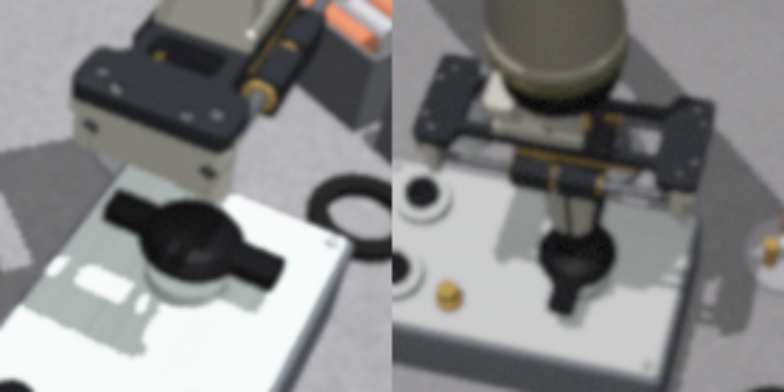

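The closed fingers hang just above the dome's centre in both views. I'll go down and press slowly.

>>> arm_command --motion '[{"x":0,"y":0,"z":0.25,"spin":0,"gripper":255},{"x":0,"y":0,"z":0.25,"spin":0,"gripper":255},{"x":0,"y":0,"z":0.1,"spin":0,"gripper":255},{"x":0,"y":0,"z":0.03,"spin":0,"gripper":255},{"x":0,"y":0,"z":0.03,"spin":0,"gripper":255},{"x":0,"y":0,"z":0.03,"spin":0,"gripper":255},{"x":0,"y":0,"z":0.03,"spin":0,"gripper":255},{"x":0,"y":0,"z":0.03,"spin":0,"gripper":255},{"x":0,"y":0,"z":0.03,"spin":0,"gripper":255},{"x":0,"y":0,"z":0.03,"spin":0,"gripper":255},{"x":0,"y":0,"z":0.03,"spin":0,"gripper":255},{"x":0,"y":0,"z":0.03,"spin":0,"gripper":255}]'

```text
time_s: 2.75
position: [0.6063, -0.0817, 0.1124]
eef_rot: [0.0, 0.513, 0.859, 0.0]
ft_force: [-1.1, 0.0, 5.5]
width: 0.0001
grasp_force: 2.6
```

>>> arm_command --motion '[{"x":0,"y":0,"z":0.03,"spin":0,"gripper":255},{"x":0,"y":0,"z":0.03,"spin":0,"gripper":255},{"x":0,"y":0,"z":0.03,"spin":0,"gripper":255},{"x":0,"y":0,"z":0.03,"spin":0,"gripper":255},{"x":0,"y":0,"z":0.02,"spin":0,"gripper":255},{"x":0,"y":0,"z":0,"spin":0,"gripper":255}]'

```text
time_s: 3.35
position: [0.6061, -0.0816, 0.1061]
eef_rot: [0.0, 0.513, 0.859, 0.0]
ft_force: [0.6, -0.4, 2.4]
width: 0.0008
grasp_force: 1.5
```

>>> arm_command --motion '[{"x":0,"y":0,"z":0.03,"spin":0,"gripper":255},{"x":0,"y":0,"z":0.03,"spin":0,"gripper":255},{"x":0,"y":0,"z":0.02,"spin":0,"gripper":255},{"x":0,"y":0,"z":0,"spin":0,"gripper":255},{"x":0,"y":0,"z":0,"spin":0,"gripper":255}]'

```text
time_s: 3.85
position: [0.6061, -0.0816, 0.1032]
eef_rot: [0.0, 0.513, 0.859, 0.0]
ft_force: [-0.3, -0.4, 4.0]
width: 0.0006
grasp_force: 2.4
```

>>> arm_command --motion '[{"x":0,"y":0,"z":0.025,"spin":0,"gripper":255},{"x":0,"y":0,"z":0.02,"spin":0,"gripper":255},{"x":0,"y":0,"z":0,"spin":0,"gripper":255},{"x":0,"y":0,"z":0,"spin":0,"gripper":255}]'

```text
time_s: 4.25
position: [0.6065, -0.0817, 0.1029]
eef_rot: [0.001, 0.513, 0.859, 0.0]
ft_force: [-3.9, 0.4, 12.9]
width: 0.0006
grasp_force: 6.8
```

The head has bottomed. I'll lift and look.

>>> arm_command --motion '[{"x":0,"y":0,"z":-0.05,"spin":0,"gripper":255},{"x":0,"y":0,"z":-0.15,"spin":0,"gripper":255},{"x":0,"y":0,"z":-0.4,"spin":0,"gripper":255},{"x":0,"y":-0.4,"z":-0.4,"spin":0,"gripper":255},{"x":0.5,"y":-0.4,"z":0,"spin":0,"gripper":255},{"x":0.55,"y":-0.25,"z":0,"spin":0,"gripper":255},{"x":0,"y":0,"z":0,"spin":0,"gripper":255}]'

```text
time_s: 4.95
position: [0.5472, -0.0633, 0.1415]
eef_rot: [-0.001, 0.513, 0.859, -0.0]
ft_force: [-0.2, 0.4, 0.0]
width: 0.0005
grasp_force: 0.0
```

```bash
python3 - <<'E'
from rig import *; from h import *
s=snapshot("side"); S=snapshot("scene")
st=get_state(); p=st["position"]; Rm=rot(st["eef_rot"]); print(st["time_s"],p,st["ft_force"])
print("rel axis in tool",(Rm.T@(p-[.6056,-.0812,.1])*1000).round(1))
cv2.imwrite("pics/f.png",cv2.resize(np.hstack([s["img"][160:300,290:430],S["img"][190:330,190:330]]),None,fx=2.8,fy=2.8))
E
```

```text
5.05 [ 0.54922    -0.06449568  0.14191697] [0.48519532 0.33295264 0.0314702 ]
rel axis in tool [ 41.4 -41.7 -42. ]
```

View pics/f.png

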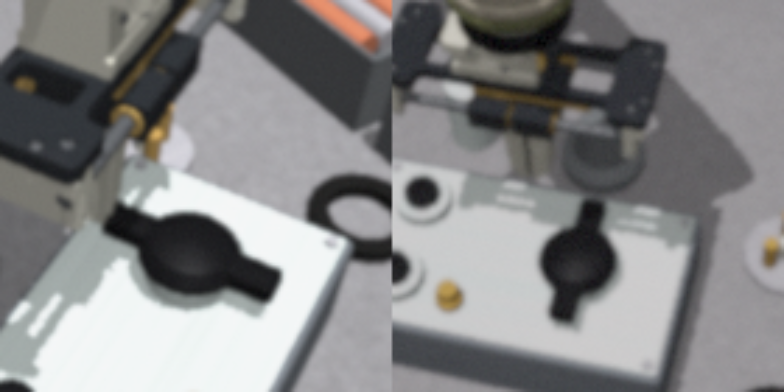

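The button is latched: the dome has dropped and its collar is hidden. The fingers stand off the -x side of the +y ear. I'll go down beside the ear, then approach it.

>>> arm_command --motion '[{"x":0.04,"y":0,"z":0.4,"spin":0,"gripper":255},{"x":0,"y":0,"z":0.5,"spin":0,"gripper":255},{"x":0,"y":0,"z":0.4,"spin":0,"gripper":255},{"x":0,"y":0,"z":0.2,"spin":0,"gripper":255},{"x":0,"y":0.1,"z":0,"spin":0,"gripper":255},{"x":0,"y":0.1,"z":0,"spin":0,"gripper":255},{"x":0,"y":0,"z":0,"spin":0,"gripper":255}]'

```text
time_s: 5.75
position: [0.5568, -0.0592, 0.0823]
eef_rot: [0.001, 0.513, 0.859, 0.0]
ft_force: [-0.4, 0.5, -0.6]
width: 0.0006
grasp_force: 0.0
```

```bash
python3 - <<'E'
from rig import *; from h import *
st=get_state(); p=st["position"]; Rm=rot(st["eef_rot"]); print(st["time_s"],p,st["ft_force"])
print("rel axis in tool",(Rm.T@(p-[.6056,-.0812,.1])*1000).round(1))
E
```

```text
5.75 [ 0.55676134 -0.05920335  0.08228736] [-0.42344073  0.49148727 -0.59661988]
rel axis in tool [ 42.6 -32.6  17.6]
```

>>> arm_command --motion '[{"x":0,"y":0.1,"z":0,"spin":0,"gripper":255},{"x":0.047,"y":0.076,"z":0,"spin":4,"gripper":255},{"x":0.047,"y":0.076,"z":0,"spin":4,"gripper":255},{"x":0.047,"y":0.076,"z":0,"spin":4,"gripper":255},{"x":0.047,"y":0.076,"z":0,"spin":4,"gripper":255},{"x":0.047,"y":0.076,"z":0,"spin":4,"gripper":255},{"x":0.047,"y":0.076,"z":0,"spin":4,"gripper":255},{"x":0,"y":0,"z":0,"spin":0,"gripper":255}]'

```text
time_s: 6.55
position: [0.5732, -0.0409, 0.0819]
eef_rot: [0.0, 0.68, 0.733, 0.0]
ft_force: [-0.8, -0.5, 0.1]
width: 0.0007
grasp_force: 0.4
```

```bash
python3 - <<'E'
from rig import *; from h import *
s=snapshot("side"); S=snapshot("scene")
st=get_state(); p=st["position"]; Rm=rot(st["eef_rot"]); print(st["time_s"],p,st["ft_force"])
print("rel axis in tool",(Rm.T@(p-[.6056,-.0812,.1])*1000).round(1))
cv2.imwrite("pics/g.png",cv2.resize(np.hstack([s["img"][160:300,290:430],S["img"][190:330,190:330]]),None,fx=2.8,fy=2.8))
E
```

```text
6.65 [ 0.57287709 -0.04110028  0.08168826] [-2.34198121 -0.20425104  1.69880903]
rel axis in tool [ 42.5 -29.5  18.3]
```

View pics/g.png

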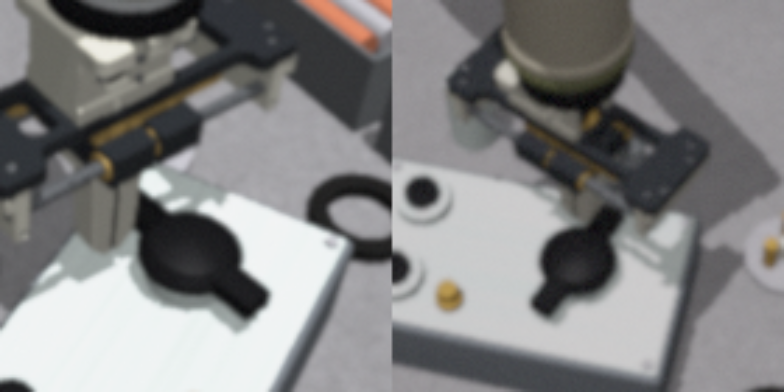

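The ears have turned clockwise by about 20° with the finger behind the +y ear, and the head is still latched. I'll keep going round.

>>> arm_command --motion '[{"x":0.047,"y":0.076,"z":0,"spin":4,"gripper":255},{"x":0.047,"y":0.076,"z":0,"spin":4,"gripper":255},{"x":0.047,"y":0.076,"z":0,"spin":4,"gripper":255},{"x":0.047,"y":0.076,"z":0,"spin":4,"gripper":255},{"x":0.047,"y":0.076,"z":0,"spin":4,"gripper":255},{"x":0.047,"y":0.076,"z":0,"spin":4,"gripper":255},{"x":0.047,"y":0.076,"z":0,"spin":4,"gripper":255},{"x":0,"y":0,"z":0,"spin":0,"gripper":255}]'

```text
time_s: 7.45
position: [0.5954, -0.0308, 0.0815]
eef_rot: [-0.0, 0.837, 0.547, 0.0]
ft_force: [-2.3, 0.8, 2.1]
width: 0.0005
grasp_force: 1.2
```

```bash
python3 - <<'E'
from rig import *; from h import *
s=snapshot("side"); S=snapshot("scene")
st=get_state(); p=st["position"]; Rm=rot(st["eef_rot"]); print(st["time_s"],p,st["ft_force"])
print("rel axis in tool",(Rm.T@(p-[.6056,-.0812,.1])*1000).round(1))
cv2.imwrite("pics/i.png",cv2.resize(np.hstack([s["img"][160:300,290:430],S["img"][190:330,190:330]]),None,fx=2.8,fy=2.8))
E
```

```text
7.55 [ 0.59507195 -0.03089851  0.08136126] [-2.29026412  2.0992006   1.60651983]
rel axis in tool [ 41.9 -29.7  18.7]
```

View pics/i.png

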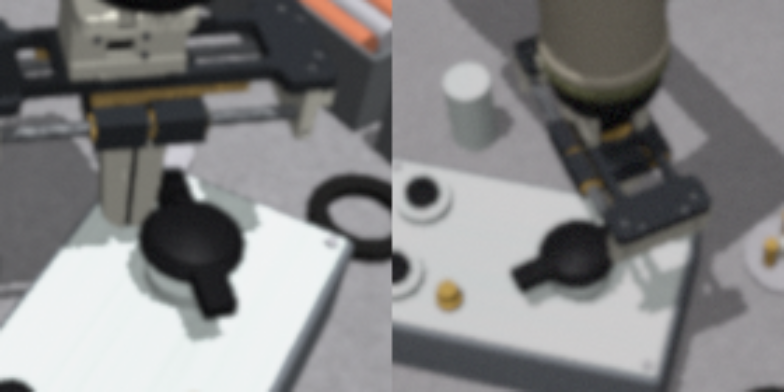

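The head has sprung out: the dome is higher and the collar can be seen again. I'll follow the ear back so the spring returns it gently, then clear off and lift.

>>> arm_command --motion '[{"x":-0.054,"y":-0.072,"z":0,"spin":-4,"gripper":255},{"x":-0.054,"y":-0.072,"z":0,"spin":-4,"gripper":255},{"x":-0.054,"y":-0.072,"z":0,"spin":-4,"gripper":255},{"x":-0.054,"y":-0.072,"z":0,"spin":-4,"gripper":255},{"x":-0.054,"y":-0.072,"z":0,"spin":-4,"gripper":255},{"x":-0.054,"y":-0.072,"z":0,"spin":-4,"gripper":255},{"x":-0.054,"y":-0.072,"z":0,"spin":-4,"gripper":255},{"x":-0.054,"y":-0.072,"z":0,"spin":-4,"gripper":255},{"x":-0.054,"y":-0.072,"z":0,"spin":-4,"gripper":255},{"x":-0.054,"y":-0.072,"z":0,"spin":-4,"gripper":255},{"x":-0.054,"y":-0.072,"z":0,"spin":-4,"gripper":255},{"x":-0.054,"y":-0.072,"z":0,"spin":-4,"gripper":255}]'

```text
time_s: 8.75
position: [0.5608, -0.0556, 0.0813]
eef_rot: [0.0, 0.54, 0.842, -0.0]
ft_force: [-0.6, -0.8, 0.8]
width: 0.0003
grasp_force: 0.0
```

>>> arm_command --motion '[{"x":-0.054,"y":-0.08,"z":0,"spin":-4,"gripper":255},{"x":0,"y":-0.2,"z":0,"spin":0,"gripper":255},{"x":0,"y":-0.2,"z":0,"spin":0,"gripper":255},{"x":0,"y":0,"z":-0.3,"spin":0,"gripper":255},{"x":0,"y":0,"z":-0.6,"spin":0,"gripper":255},{"x":0,"y":0,"z":-0.8,"spin":0,"gripper":255},{"x":0,"y":0,"z":-0.8,"spin":0,"gripper":255},{"x":0,"y":0,"z":-0.4,"spin":0,"gripper":255},{"x":0,"y":0,"z":0,"spin":0,"gripper":255},{"x":0,"y":0,"z":0,"spin":0,"gripper":255}]'

```text
time_s: 9.75
position: [0.5446, -0.066, 0.1965]
eef_rot: [-0.0, 0.513, 0.858, -0.0]
ft_force: [-0.3, -0.2, -0.4]
width: 0.0006
grasp_force: 0.0
```

```bash
python3 - <<'E'
from rig import *; from h import *
s=snapshot("side"); S=snapshot("scene")
st=get_state(); print(st["time_s"],st["position"],st["ft_force"])
cv2.imwrite("pics/j.png",cv2.resize(np.hstack([s["img"][190:340,210:460],S["img"][210:360,130:380]]),None,fx=1.6,fy=1.6))
E
```

```text
9.85 [ 0.54370693 -0.06577723  0.19507558] [ 0.35154832  0.00600075 -0.25969267]
```

View pics/j.png

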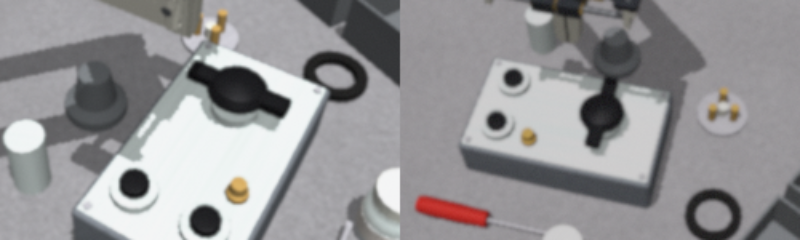

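The button stands out with its collar visible at (236,110) in the left crop, and the ears are back at rest. The spare parts are in their places and the gripper is clear.

```bash
python3 -c "
from rig import sign_off
print(sign_off())"
```

```text
the job is handed in; nothing more can be done
None
```

The stop button was pressed until it latched, then twisted clockwise by its +y ear until it sprang out. It was left standing out with the small buttons and spare parts untouched, and the job was handed in at about 9.9 s.

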